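Undo the clamp over the railcar when one nut is reverse-threaded

ROBOT

A 6-joint arm with a two-finger parallel gripper is mounted at the origin on a cart in front of the work surface, level with it; the furniture and walls round the work are solid. World frame = base frame: x ahead of the robot, y to its left, z up, the work surface at z = 0. Lengths are in m, angles in rad, forces in N, time in s.
With the tool pointing down it reaches from about 0.3 to 0.875 m from the base axis. Payload 6.4 kg.
Tool frame: the origin (TCP) lies between the finger pads; the fingertips stand ctrl.tip_extent ahead of it and the grasp point (between the pads) is the TCP (ctrl.tip_extent is the distance from the TCP to the fingertips, in m); z points along the fingers, y is the line along which they close (so a half turn about z gives the same grasp; the last joint's range is limited). The gripper opens to 85 mm and grips with 20 to 120 N. Pads are 22 mm wide; open, the fingers measure 114 mm over their backs; the gripper's body (76 mm by 85 mm) begins 54 mm behind the grasp point. The pads swing forward as they close: fully open they stand 13 mm farther back than shut.
Start: joints at [-1.502, 0.181, 1.607, -0, 1.354, -0.206], TCP at [0.156, -0.553, 0.25] pointing down, gripper open.
Joint ranges: [-2.99, 2.99], [-0.89, 2.07], [0.3, 2.58], [-1.14, 4.28], [0, 2.63], [-3.12, 3.12]. Speed limits (rad/s): [2.57, 2.57, 3.01, 3.14, 3.14, 3.14].

INTERFACE

Orientations are given as a unit quaternion [w, x, y, z].
In Python, from bench import ctrl gives the robot as it stands.
- The arm moves only by the tool send_rows, never from a script. Its arguments are lists of equal length, an entry for each row: "dr": the turn, a rotation vector about the tool's x, y, z in units of 6 degrees (1.0 is 6 degrees), a list of three; "xyz": the shift along the tool's x, y, z in cm, a list of three; "jaw": the opening in per cent of the stroke, from 0 (shut) to 100 (fully open). In form: {"dr": [[wx, wy, wz], ...], "xyz": [[dx, dy, dz], ...], "jaw": [jaw, ...]}. A call has exactly 8 rows; each row is the pose to reach, as a shift and turn from the pose commanded when the call began, along the tool's axes at that moment; what a row does not reach only later rows make up. A row lasts 1/8 s, in which the tool goes at most 62.5 mm and 10.7 degrees, less where a joint would pass 70% of its speed; a pose out of reach is approached as far as the arm can. A call with a gripper value outside its range is refused whole. The fingers move at their own pace and stop on an object; the grip force is fixed at half the most. Time passes only in rows, so rows that repeat a pose let the fingers close, or fill a call up. It gives the time, the measured TCP pose, the force, the opening and the grip force at its end, in the units of the state.
- ctrl.get_obs(): the state, without advancing time (a new reading comes with each control period).
- ctrl.camera(name): name is "scene" or "top"; returns the picture (420x560x3 uint8, red, green, blue); there is no depth.
- ctrl.calibration(name): a dict with "camera_matrix" (3x3 intrinsics, pixels), "world_from_camera" (4x4, takes a point from camera to world coordinates). Camera axes: x right, y up, looking along -z (the intrinsics and any distortion apply to the point x, -y, -z); pixel columns grow to the right and rows downward; lengths in m; the calibration is good to about 2 mm. A picture is of the moment at which its call begins. calibration takes no time and is no camera call.
- ctrl.hand_in(): hands the job in; it is judged then, once.
The state is a dict: "time_s": time; "q": joint angles; "dq": joint speeds; "joint_efforts": joint torques, N m; "eef_pos": TCP position; "eef_rot": TCP orientation; "wrist_force": force on the tool from outside, world axes, zero at the start; "torque": the same for the moment, N m; "opening": opening from 0.0 (shut) to 1.0 (fully open); "grasp_force": force on a finger pad.
Only numpy, scipy, OpenCV 4.12 (cv2) and the standard library are available. Lean on these libraries where they do the work, as an engineer would, in place of code of your own. Each camera call takes 0.05 s, during which the arm holds its last target. There are 200 camera calls.

TASK

The glue on the model railcar has set: on the twin clamping board, undo the wing nut of the clamp that holds the railcar by about a quarter of a turn, and let go of it. One of the two nuts has a reverse thread and nobody remembers which, so try it a little one way, feel whether it gives, and if it is hard tight turn it the other way. Leave the other clamp, which holds the strip of wood, tight, and leave the railcar lying where it is.

Things in the scene. Friction and masses are not known exactly. Their poses are not given: they have to be found in the camera images.
- wing_left (a point): Steel wing nut at the board's robot-left end: its wings form one upright bar 54 mm long, 11 thick, 26 high, on a vertical axis. Point: on the axis, 12 mm below the bar's top, 27 mm above the aluminium strap under the nut (about 72 mm above the bench). x along the wings, y across (pinch across y), z up. Nothing else on the board is higher than the strap's top, so the wings are free all round.
- wing_right (a point): Same point and axes on the nut at the robot-right end, which looks just the same. The board: plywood, 130 x 290 x 16 mm, fixed to the bench; the two nuts stand 150 mm apart along it. The wings of the two nuts need not be parallel.
- nut_left (a joint): Angle of the left nut, rad: 0 tight as found, positive counter-clockwise seen from above. Hard stop at 0 in its tightening direction (which is not told); the loosening way it turns stiffly but evenly (about 0.06 N m) for up to 2.4 rad, rises 1.5 mm per rad together with its strap, and stays where it is left.
- nut_right (a joint): Angle of the right nut, rad, same sense (0 tight as found, positive counter-clockwise seen from above) and same behaviour, but its thread is of the opposite hand to the left one's.
- railcar_center (a point): centre of the loose model railcar (22 x 100 x 18 mm, y along its length) that lies on the board under the strap of one of the two clamps, its centre 52 mm from that clamp's nut axis; under the other strap lies a plain strip of wood of the same size
There are look-alikes about, which are no part of the job. Leave any blue or purple look-alike of the part that bears railcar_center alone.

How it is judged:
By the outcome, as a careful person would: the job done as asked, in the order asked, and still so for the second after the job is handed in, with the robot touching nothing.
It also fails if it takes over 35 s, if anything falls off the work surface, if the arm or the gripper's body presses on something with over 40 N, if the wrist force passes 120 N, or if a joint passes its speed limit or range.

## Working session

There is one attempt and no reset: what is moved stays moved. The work goes in short steps, Python scripts to look and compute and a tool call to move; the robot and the scene stay as the last step left them, time stands still between calls to the robot, and variables do not carry over. Pictures are saved under pics/ and viewed, at most 10 in all, crops included, and the job is handed in when it is done.

Besides the shell and the picture viewer there is one more tool, called after ">>>" by a JSON object that holds its "name" and its "arguments", one argument or row to a line. send_rows: Moves the arm, as the interface text tells. Its arguments: {"type":"object","properties":{"dr":{"type":"array","items":{"type":"array","items":{"type":"number"}}},"xyz":{"type":"array","items":{"type":"array","items":{"type":"number"}}},"jaw":{"type":"array","items":{"type":"number"}}},"required":["dr","xyz","jaw"]}

```bash
mkdir -p pics; python3 - <<'E'
from bench import ctrl
import cv2,numpy as np
for n in("scene","top"):
    im=ctrl.camera(n); cv2.imwrite(f"pics/{n}0.png",im[...,::-1])
    c=ctrl.calibration(n); print(n,{k:np.round(v,4).tolist() if hasattr(v,'__len__') else v for k,v in c.items()})
o=ctrl.get_obs(); print(o, ctrl.tip_extent)
E
```

```text
scene {'camera_matrix': [[513.2198, 0.0, 281.1892], [0.0, 513.2198, 202.4889], [0.0, 0.0, 1.0]], 'world_from_camera': [[-0.8447, 0.3672, -0.3893, 0.0981], [-0.5352, -0.5765, 0.6174, 0.6982], [0.0023, 0.7299, 0.6835, 0.8962], [0.0, 0.0, 0.0, 1.0]]}
top {'camera_matrix': [[445.4818, 0.0, 279.6687], [0.0, 445.4818, 208.5536], [0.0, 0.0, 1.0]], 'world_from_camera': [[-0.0417, 0.978, -0.2046, 0.344], [-0.9991, -0.042, 0.0031, -0.0416], [-0.0055, 0.2046, 0.9788, 1.0337], [0.0, 0.0, 0.0, 1.0]]}
{'time_s': 0.1, 'q': array([-1.50228014e+00,  1.81476962e-01,  1.60792840e+00, -8.28358203e-06,
        1.35379628e+00, -2.06288091e-01]), 'dq': array([-0.00071886, -0.00037423, -0.00263258, -0.00069718, -0.00049962,
        0.00010426]), 'joint_efforts': array([ 7.08647294e-04, -4.45875800e+01, -3.52238667e+01, -2.63011325e-04,
        4.12876136e-03,  2.51449387e-05]), 'eef_pos': array([ 0.15601888, -0.55293316,  0.24945862]), 'eef_rot': array([-8.02863948e-04,  9.90574725e-01,  1.36971047e-01,  5.13401418e-05]), 'wrist_force': array([-0.96719057, -0.42442869, -0.34070275]), 'torque': array([ 0.05908819, -0.01357733,  0.0035156 ]), 'grasp_force': 0.0, 'opening': 1.000084692537974} 0.019
```

View pics/scene0.png

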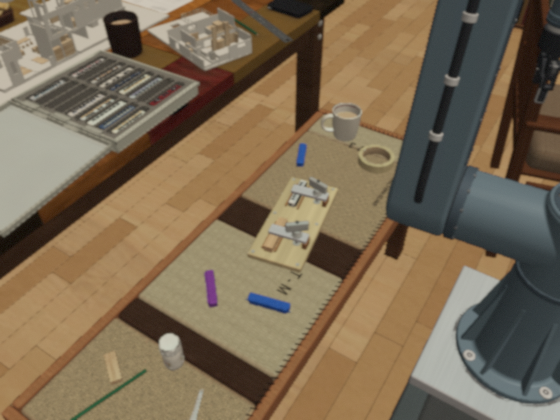

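View pics/top0.png

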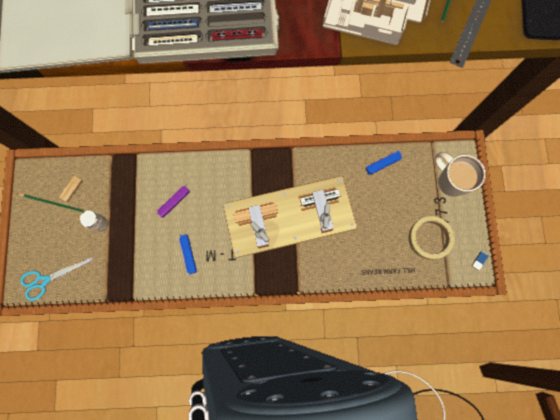

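The board is at about (290,217) in the top view. The left clamp at (258,215) seems to hold a tan strip, and the right one at (321,200) a white railcar. The blue (384,163; 188,254) and purple (173,202) bars are look-alikes lying off the board. I'll check my choice in a crop.

```bash
python3 - <<'E'
import cv2,numpy as np
t=cv2.imread("pics/top0.png")[172:262,215:365]; s=cv2.imread("pics/scene0.png")[170:275,240:345]
a=cv2.resize(t,(800,480)[:2] if 0 else (450,270),interpolation=cv2.INTER_CUBIC)
a=cv2.resize(t,None,fx=5,fy=5,interpolation=cv2.INTER_CUBIC)
cv2.imwrite("pics/crop_t.png",a)
cv2.imwrite("pics/crop_s.png",cv2.resize(s,None,fx=5.6,fy=5.6,interpolation=cv2.INTER_CUBIC))
E
```

```text
(no output)
```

View pics/crop_t.png

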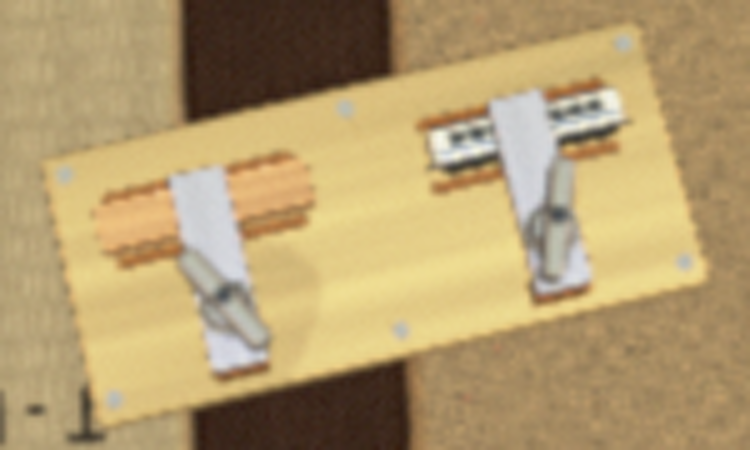

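View pics/crop_s.png

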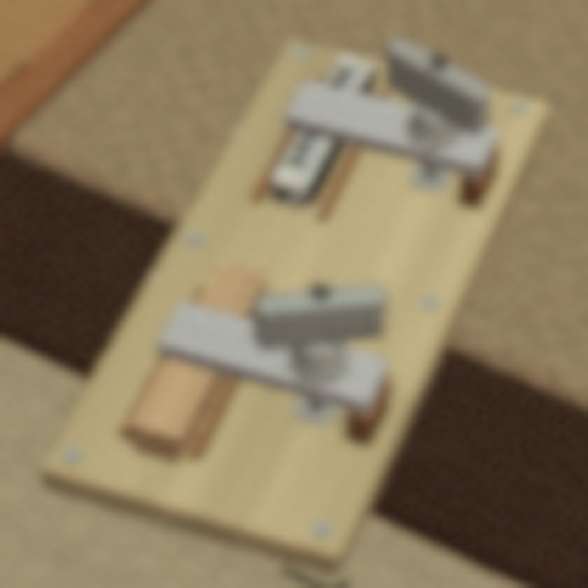

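The crops show the white, windowed railcar under the robot-right strap (crop_t (525,130)) and plain wood under the left (205,205). So the target is the right nut, with its stud at crop_t (558,215) and bar ends at (562,158) and (553,281).

```bash
cat > h.py <<'E'
from bench import ctrl
import numpy as np
def ray(n,p):
    c=ctrl.calibration(n);K=np.array(c["camera_matrix"]);T=np.array(c["world_from_camera"])
    d=np.linalg.inv(K)@[p[0],p[1],1]; return T[:3,3],T[:3,:3]@(d*[1,-1,-1])
def onz(n,p,z):
    o,d=ray(n,p); return o+d*(z-o[2])/d[2]
def tri(p,q):
    o,d=ray("top",p);u,e=ray("scene",q)
    s=np.linalg.lstsq(np.c_[d,-e],u-o,rcond=None)[0]; a,b=o+d*s[0],u+e*s[1]; return (a+b)/2,np.linalg.norm(a-b)
E
python3 - <<'E'
from h import *
T=lambda x,y:(215+(x+.5)/5-.5,172+(y+.5)/5-.5)
S=lambda x,y:(240+(x+.5)/5.6-.5,170+(y+.5)/5.6-.5)
print(tri(T(558,215),S(438,62)))
print(onz("top",T(558,217),.084),onz("scene",S(439,67),.084))
a,b=onz("top",T(562,158),.084),onz("top",T(553,281),.084);print("top",a,b,(a+b)/2,np.degrees(np.arctan2(*(a-b)[1::-1])),np.linalg.norm(a-b))
a,b=onz("scene",S(390,40),.084),onz("scene",S(487,97),.084);print("sc",a,b,(a+b)/2,np.degrees(np.arctan2(*(a-b)[1::-1])),np.linalg.norm(a-b))
print(onz("top",T(225,293),.084))
from scipy.spatial.transform import Rotation as R
o=ctrl.get_obs();print(R.from_quat(np.roll(o["eef_rot"],-1)).as_matrix().round(3))
E
```

```text
(array([ 0.52451191, -0.14434116,  0.0882357 ]), np.float64(0.001060516192270652))
[ 0.52392772 -0.14491714  0.084     ] [ 0.5252907  -0.14599722  0.084     ]
top [ 0.55003091 -0.14831414  0.084     ] [ 0.4959476  -0.14098953  0.084     ] [ 0.52298926 -0.14465184  0.084     ] -7.712752731097644 0.054577044105961314
sc [ 0.55221243 -0.15023958  0.084     ] [ 0.49835268 -0.13990543  0.084     ] [ 0.52528255 -0.1450725   0.084     ] -10.861420284983694 0.054842202008877274
[0.49674567 0.00059743 0.084     ]
[[ 0.962  0.271 -0.   ]
 [ 0.271 -0.962  0.002]
 [ 0.    -0.002 -1.   ]]
```

>>> {"name": "send_rows", "arguments": {
  "dr": [
    [0,0,0.4],
    [0,0,0.8],
    [0,0,1.2],
    [0,0,1.6],
    [0,0,2.1],
    [0,0,2.6],
    [0,0,3.1],
    [0,0,3.6]
  ],
  "xyz": [
    [4,-2.5,0.9],
    [8.6,-5.4,1.9],
    [13.3,-8.3,2.9],
    [18,-11.3,3.9],
    [22.7,-14.3,4.9],
    [27.4,-17.2,5.9],
    [32,-20.1,6.9],
    [36.5,-23,8]
  ],
  "jaw": [60,60,60,60,60,60,60,60]
}}

```text
time_s: 1.1
eef_pos: [0.4459, -0.2315, 0.1699]
eef_rot: [0.0, 0.999, -0.052, 0.0]
wrist_force: [0.7, -1.0, -0.2]
opening: 0.597
grasp_force: 0.0
```

```bash
cat >> h.py <<'E'
from scipy.spatial.transform import Rotation as R
def st(): 
    o=ctrl.get_obs();return o,R.from_quat(np.roll(o["eef_rot"],-1))
def go(p,yaw):
    o,r=st();p=np.array(p)
    g=R.from_matrix(R.from_euler('z',yaw,degrees=True).as_matrix()@np.diag([1,-1,-1]))
    print("t",o["time_s"],"pos",o["eef_pos"].round(4),"yaw",np.degrees(np.arctan2(*r.as_matrix()[1::-1,0])).round(2),"open",o["opening"],"F",o["wrist_force"].round(2),"M",o["torque"].round(3),"gf",o["grasp_force"],"q6",o["q"][5])
    print("xyz cm",(r.inv().apply(p-o["eef_pos"])*100).round(2),"dr",((r.inv()*g).as_rotvec(degrees=True)/6).round(2))
E
python3 -c "
from h import *
go([.5243,-.145,.15],-9)"
```

```text
t 1.1 pos [ 0.4459 -0.2315  0.1699] yaw -5.95 open 0.5970317383380529 F [ 0.66 -1.03 -0.21] M [-0.046 -0.015 -0.019] gf 0.0 q6 0.959208637148479
xyz cm [ 6.9  -9.41  1.99] dr [ 0.   -0.    0.51]
```

>>> {"name": "send_rows", "arguments": {
  "dr": [
    [0,0,0.2],
    [0,0,0.4],
    [0,0,0.5],
    [0,0,0.5],
    [0,0,0.5],
    [0,0,0.5],
    [0,0,0.5],
    [0,0,0.5]
  ],
  "xyz": [
    [2.5,-3.4,0.7],
    [5,-6.8,1.4],
    [6.8,-9.3,2],
    [6.8,-9.3,2],
    [6.8,-9.3,2],
    [6.8,-9.3,2],
    [6.8,-9.3,2],
    [6.8,-9.3,2]
  ],
  "jaw": [60,60,60,60,60,60,60,60]
}}

```text
time_s: 2.1
eef_pos: [0.5219, -0.148, 0.1505]
eef_rot: [0.0, 0.997, -0.078, 0.0]
wrist_force: [-0.6, -0.3, -0.6]
opening: 0.602
grasp_force: 0.0
```

```bash
python3 -c "
from h import *
import cv2
go([.5243,-.145,.073],-9)
s=ctrl.camera('scene')[...,::-1];t=ctrl.camera('top')[...,::-1]
c=lambda i,x,y:cv2.resize(i[y:y+150,x:x+100],(400,600),interpolation=cv2.INTER_CUBIC)
cv2.imwrite('pics/near.png',np.hstack([c(s,260,110),c(t,270,130)]))"
```

```text
t 2.1 pos [ 0.5219 -0.148   0.1505] yaw -8.91 open 0.6019166204655555 F [-0.59 -0.29 -0.62] M [ 0.031 -0.01   0.006] gf 0.0 q6 1.2310925503523726
xyz cm [ 0.19 -0.33  7.75] dr [ 0.   -0.    0.02]
```

View pics/near.png

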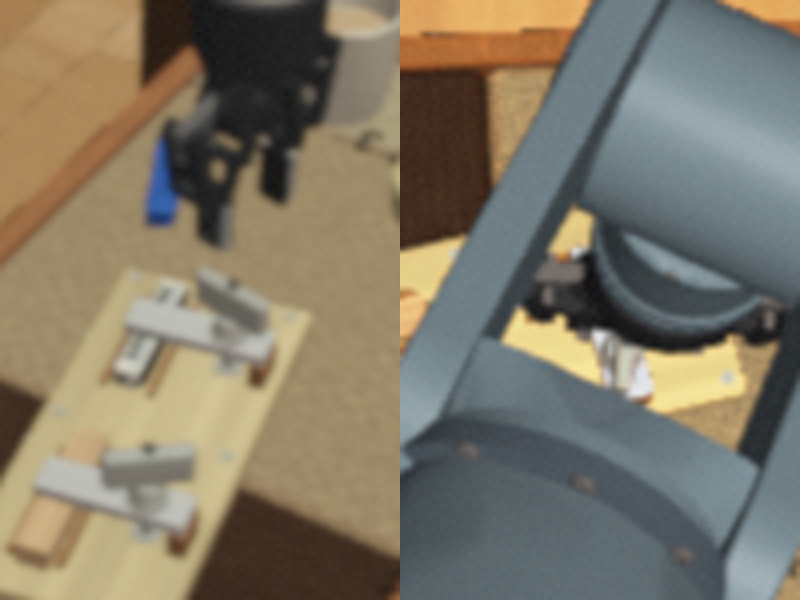

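The gripper hangs above the right nut, with the fingers at (215,220) and (280,175) either side of the wing at (232,300) in the scene half. Nothing is in the way, so I descend.

>>> {"name": "send_rows", "arguments": {
  "dr": [
    [0,0,0],
    [0,0,0],
    [0,0,0],
    [0,0,0],
    [0,0,0],
    [0,0,0],
    [0,0,0],
    [0,0,0]
  ],
  "xyz": [
    [0.2,-0.3,1.5],
    [0.2,-0.3,3.5],
    [0.2,-0.3,5.5],
    [0.2,-0.3,7],
    [0.2,-0.3,7.7],
    [0.2,-0.3,7.7],
    [0.2,-0.3,7.7],
    [0.2,-0.3,7.7]
  ],
  "jaw": [60,60,60,60,60,60,60,60]
}}

```text
time_s: 3.2
eef_pos: [0.525, -0.1451, 0.074]
eef_rot: [0.0, 0.997, -0.077, 0.001]
wrist_force: [0.2, -0.3, -0.2]
opening: 0.599
grasp_force: 0.0
```

```bash
python3 -c "
from h import *
import cv2
go([.5243,-.145,.073],-9)
s=ctrl.camera('scene')[...,::-1]
cv2.imwrite('pics/near2.png',cv2.resize(s[130:250,260:360],(500,600),interpolation=cv2.INTER_CUBIC))"
```

```text
t 3.2 pos [ 0.525  -0.1451  0.074 ] yaw -8.85 open 0.5990979102158043 F [ 0.19 -0.26 -0.21] M [-0.018 -0.004  0.012] gf 0.0 q6 1.2377802129319984
xyz cm [-0.07  0.01  0.1 ] dr [ 0.   -0.01  0.02]
```

View pics/near2.png

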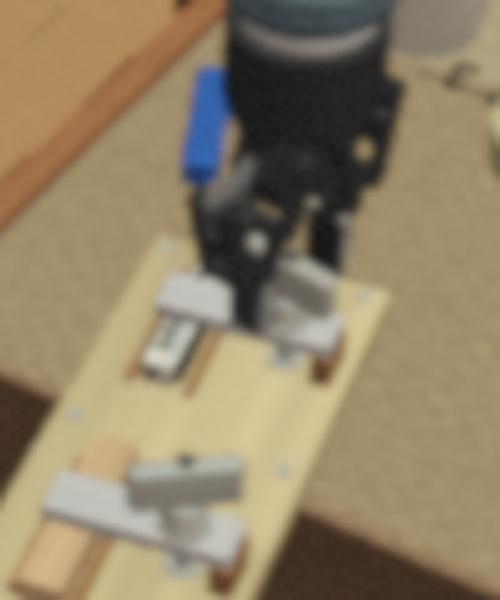

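The fingers now straddle the wing of the right nut, at about (300,290) in the crop. I close on it.

>>> {"name": "send_rows", "arguments": {
  "dr": [
    [0,0,0],
    [0,0,0],
    [0,0,0],
    [0,0,0],
    [0,0,0],
    [0,0,0],
    [0,0,0],
    [0,0,0]
  ],
  "xyz": [
    [-0.05,0,0.1],
    [-0.05,0,0.1],
    [-0.05,0,0.1],
    [-0.05,0,0.1],
    [-0.05,0,0.1],
    [-0.05,0,0.1],
    [-0.05,0,0.1],
    [-0.05,0,0.1]
  ],
  "jaw": [45,30,20,14,10,6,5,5]
}}

```text
time_s: 4.25
eef_pos: [0.5238, -0.1463, 0.0727]
eef_rot: [0.001, 0.997, -0.077, -0.0]
wrist_force: [-3.2, -6.3, 3.0]
opening: 0.181
grasp_force: 56.7
```

```bash
python3 -c "
from h import *
go([.5243,-.145,.073],-9)"
```

```text
t 4.25 pos [ 0.5238 -0.1463  0.0727] yaw -8.86 open 0.18113708331434958 F [-3.25 -6.31  2.95] M [-1.047  0.528 -0.06 ] gf 56.697478930000216 q6 1.2375440181862467
xyz cm [ 0.03 -0.14 -0.03] dr [ 0.02 -0.    0.02]
```

>>> {"name": "send_rows", "arguments": {
  "dr": [
    [0,0,-0.1],
    [0,0,-0.2],
    [0,0,-0.3],
    [0,0,-0.4],
    [0,0,-0.6],
    [0,0,-0.8],
    [0,0,-0.8],
    [0,0,-0.8]
  ],
  "xyz": [
    [0,0.05,0],
    [0,0.1,0],
    [0,0.1,0],
    [0,0.1,0],
    [0,0.1,0],
    [0,0.1,0],
    [0,0.1,0],
    [0,0.1,0]
  ],
  "jaw": [5,5,5,5,5,5,5,5]
}}

```text
time_s: 5.25
eef_pos: [0.5238, -0.1465, 0.0726]
eef_rot: [0.001, 0.999, -0.036, -0.0]
wrist_force: [-4.1, -6.0, 4.4]
opening: 0.184
grasp_force: 57.0
```

```bash
python3 -c "
from h import *
go([.5243,-.146,.073],-9)"
```

```text
t 5.25 pos [ 0.5238 -0.1465  0.0726] yaw -4.09 open 0.18413554543787586 F [-4.12 -6.03  4.39] M [-0.927  0.657 -0.545] gf 57.044321952162136 q6 1.1524020127355674
xyz cm [ 0.05 -0.05 -0.04] dr [ 0.01 -0.    0.82]
```

Turning counter-clockwise met −0.55 N·m, far above 0.06, so that way is hard tight. I try clockwise.

>>> {"name": "send_rows", "arguments": {
  "dr": [
    [0,0,0.3],
    [0,0,0.6],
    [0,0,0.9],
    [0,0,1.2],
    [0,0,1.5],
    [0,0,1.8],
    [0,0,2],
    [0,0,2]
  ],
  "xyz": [
    [0,0,0],
    [0,0,0],
    [0,0,0],
    [0,0,0],
    [0,0,0],
    [0,0,0],
    [0,0,-0.02],
    [0,0,-0.02]
  ],
  "jaw": [5,5,5,5,5,5,5,5]
}}

```text
time_s: 6.25
eef_pos: [0.5239, -0.146, 0.0728]
eef_rot: [0.0, 0.99, -0.14, 0.0]
wrist_force: [-3.0, -3.3, 5.3]
opening: 0.183
grasp_force: 57.3
```

```bash
python3 -c "
from h import *
go([.5243,-.146,.073],-9)"
```

```text
t 6.25 pos [ 0.5239 -0.146   0.0728] yaw -16.04 open 0.18304506675397555 F [-2.96 -3.27  5.3 ] M [-0.704  0.643  0.062] gf 57.28258414193988 q6 1.3613279312891775
xyz cm [ 0.04 -0.02 -0.02] dr [ 0.01 -0.   -1.17]
```

Clockwise gives evenly at 0.06 N·m, so that is the loosening way. I continue to a quarter turn (yaw about −99°), rising with the nut.

>>> {"name": "send_rows", "arguments": {
  "dr": [
    [0,0,0.7],
    [0,0,1.6],
    [0,0,2.5],
    [0,0,3.4],
    [0,0,4.3],
    [0,0,5.2],
    [0,0,6.1],
    [0,0,6.9]
  ],
  "xyz": [
    [0,0,-0.02],
    [0,0,-0.04],
    [0,0,-0.06],
    [0,0,-0.07],
    [0,0,-0.08],
    [0,0,-0.1],
    [0,0,-0.11],
    [0,0,-0.12]
  ],
  "jaw": [5,5,5,5,5,5,5,5]
}}

```text
time_s: 7.25
eef_pos: [0.5248, -0.1449, 0.074]
eef_rot: [-0.001, 0.876, -0.482, 0.001]
wrist_force: [1.3, 2.0, 3.3]
opening: 0.185
grasp_force: 56.8
```

```bash
python3 -c "
from h import *
go([.5243,-.146,.0753],-99)"
```

```text
t 7.25 pos [ 0.5248 -0.1449  0.074 ] yaw -57.61 open 0.18477000517471295 F [1.34 2.03 3.25] M [ 0.299 -0.271  0.024] gf 56.80552134755999 q6 2.08647929709939
xyz cm [ 0.07  0.1  -0.13] dr [-0.02  0.01  6.9 ]
```

>>> {"name": "send_rows", "arguments": {
  "dr": [
    [0,0,0.9],
    [0,0,1.8],
    [0,0,2.8],
    [0,0,3.8],
    [0,0,4.8],
    [0,0,5.8],
    [0,0,6.6],
    [0,0,6.9]
  ],
  "xyz": [
    [0,0,-0.02],
    [0,0,-0.04],
    [0,0,-0.05],
    [0,0,-0.06],
    [0,0,-0.08],
    [0,0,-0.09],
    [0,0,-0.1],
    [0,0,-0.11]
  ],
  "jaw": [5,5,5,5,5,5,5,5]
}}

```text
time_s: 8.25
eef_pos: [0.5262, -0.1446, 0.0752]
eef_rot: [0.002, -0.65, 0.76, -0.001]
wrist_force: [8.5, 3.7, -2.8]
opening: 0.182
grasp_force: 56.2
```

```bash
python3 -c "
from h import *
go([.5243,-.146,.0753],-99)"
```

```text
t 8.25 pos [ 0.5262 -0.1446  0.0752] yaw -98.95 open 0.18215345346935535 F [ 8.51  3.69 -2.83] M [ 0.623 -1.338  0.045] gf 56.21892021037638 q6 2.8077674325919433
xyz cm [ 0.17  0.17 -0.01] dr [-0.05  0.02  0.01]
```

>>> {"name": "send_rows", "arguments": {
  "dr": [
    [0,0,0],
    [0,0,0],
    [0,0,0],
    [0,0,0],
    [0,0,0],
    [0,0,0],
    [0,0,0],
    [0,0,0]
  ],
  "xyz": [
    [0,0,0],
    [0,0,0],
    [0,0,0],
    [0,0,0],
    [0,0,0],
    [0,0,-0.5],
    [0,0,-2],
    [0,0,-4]
  ],
  "jaw": [25,40,55,60,60,60,60,60]
}}

```text
time_s: 9.25
eef_pos: [0.5238, -0.1457, 0.1159]
eef_rot: [-0.0, -0.65, 0.76, 0.0]
wrist_force: [-0.5, -0.6, 0.3]
opening: 0.6
grasp_force: 0.0
```

>>> {"name": "send_rows", "arguments": {
  "dr": [
    [0,0,0],
    [0,0,0],
    [0,0,0],
    [0,0,0],
    [0,0,0],
    [0,0,0],
    [0,0,0],
    [0,0,0]
  ],
  "xyz": [
    [0,0,-2],
    [0,0,-4],
    [0,0,-6],
    [0,0,-8],
    [0,0,-8],
    [0,0,-8],
    [0,0,-8],
    [0,0,-8]
  ],
  "jaw": [60,60,60,60,60,60,60,60]
}}

```text
time_s: 10.25
eef_pos: [0.5235, -0.1455, 0.194]
eef_rot: [-0.0, -0.65, 0.76, 0.001]
wrist_force: [-0.2, -0.4, 0.4]
opening: 0.6
grasp_force: 0.0
```

```bash
python3 -c "
from h import *
import cv2
go([.5243,-.146,.0753],-99)
s=ctrl.camera('scene')[...,::-1]
cv2.imwrite('pics/end.png',cv2.resize(s[155:275,245:345],(500,600),interpolation=cv2.INTER_CUBIC))"
```

```text
t 10.25 pos [ 0.5235 -0.1455  0.194 ] yaw -98.86 open 0.6001855287970407 F [-0.23 -0.37  0.36] M [-0.031 -0.053 -0.019] gf 0.0 q6 2.806487368780271
xyz cm [ 0.04 -0.11 11.87] dr [0.01 0.   0.02]
```

View pics/end.png

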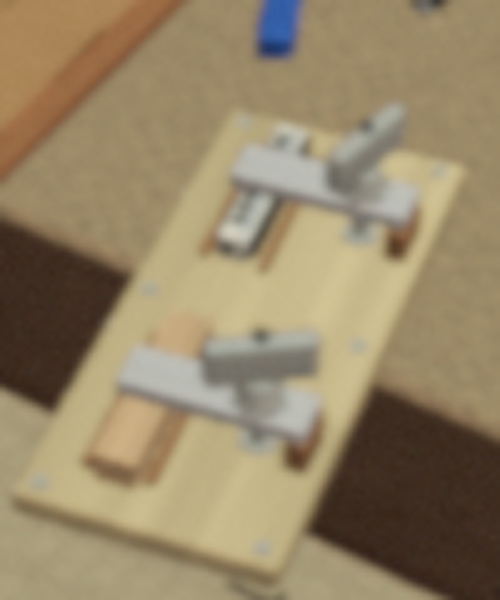

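The right wing at (367,145) is turned about 90° and now lies along the board. The railcar at (262,190) and the left clamp at (262,350) look unchanged, and the gripper is clear.

```bash
python3 -c "
from bench import ctrl
print(ctrl.hand_in())"
```

```text
the job is handed in; nothing more can be done
None
```

I loosened the railcar's clamp, the robot-right one, by about a quarter turn clockwise (it was hard tight counter-clockwise), let go of the nut, and handed the job in at about 10 s; in the last picture the railcar and the other clamp looked unmoved.

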